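Shut the steam oven and hold its start knob pressed in

TASK

Push the little steam oven's door fully shut so that it clicks onto its catch. Then take the loose black knob from the counter, turn it so that the flat in its bore matches the flat of the brass D-shaft on top of the oven, push it right down onto the shaft and keep it pressed in against the spring. Finish while still gripping the knob and holding it pressed all the way in, and leave the pot, bowl, funnel and jar where they stand.

Things in the scene. Friction and masses are not known exactly. Their poses are not given: they have to be found in the camera images.
- oven: steel countertop steam oven, a fixed box 260 (x) by 220 (y) by 190 (z) mm; origin at the centre of its underside, z up. Its door covers the +y face; its top is a flat panel, bare but for the shaft (at x -20, y -20 mm)
- oven_door (a joint): door angle, rad, about an upright hinge at the +x end of the oven's +y face: 0 = shut, grows as the free end swings out to the oven's +y (clockwise from above). Stays where left; about 1 N at the free end moves it, then about 6 N takes it over the sprung catch at 0.06 to 0.03 rad, which then draws it home to 0
- door_hinge (a point): point on the door's hinge line, level with its top edge (188 mm up); axes turn with the door: x from free end to hinge, y the outward normal. The door is 256 mm wide (x -256 to 0), z 12 to 188 mm over the counter, inner face at y 0, outer face at y +18 mm
- door_edge (a point): top outer corner of the door's free end (188 mm up), axes as door_hinge. A bar handle stands up to 20 mm off the outer face, 18 mm in from this end, but only 30 to 100 mm above the counter; above that the face is bare
- selector: stiff turning disc (52 mm, dark, flush on the oven's top) that carries the brass D-shaft; origin on the shaft's axis at the level of the top panel, z up, x points out of the shaft's flat; a white line on the disc, on the +x side, shows the same direction. It differs from start to start and turns only if twisted with over 0.15 N m
- shaft_tip (a point): centre of the upper end of the brass D-shaft, axes as selector (x out of the flat). The shaft stands 28 mm above the panel when not pressed; it is 12 mm round with a flat 3 mm from its axis, and its last 2.5 mm is tapered to about 9 mm
- shaft (a joint): how far the shaft is pressed in, m: 0 = out, 0.008 = fully in (hard stop). Spring: about 4 N to start, 10 N fully in; it springs back out when let go
- knob: loose black bar knob on the counter, 44 (x) by 26 (y) by 36 (z) mm, about 60 g; origin centre of underside, white pointer line on top towards +x; flat 44 by 36 sides. D-bore from below on the z axis: 18 mm deep, 14 mm round, flat 4 mm off on the +x side; fits only with knob x along shaft x, within 10 degrees. Seated, its underside is 10 mm over the oven top, 2 mm when pressed in
- pot: aluminium steamer pot with lid, 184 mm across and 174 mm high (225 mm over its handles), origin under its centre; bystander
- bowl: white ceramic bowl with blue stripes, 136 mm across, 55 mm high, origin under its centre; bystander
- funnel: orange plastic funnel standing mouth down, 96 mm across, 100 mm high, origin under its centre; bystander
- jar: small glass jar with a cork stopper, 60 mm across, 90 mm high, origin under its centre; bystander

How it is judged:
By the outcome, as a careful person would: the job done as asked, in the order asked, and still so for the second after the job is handed in, while the arm keeps its last pose, push and grip.
It also fails if it takes over 53 s, if anything falls off the work surface, if the arm or the gripper's body presses on something with over 40 N, if the wrist force passes 120 N, or if a joint passes its speed limit or range.

ROBOT

A 7-joint arm with a two-finger parallel gripper is mounted at the origin on the work surface. World frame = base frame: x ahead of the robot, y to its left, z up, the work surface at z = 0. Lengths are in m, angles in rad, forces in N, time in s.
With the tool pointing down it reaches from about 0.425 to 0.925 m from the base axis. Payload 6.8 kg.
Tool frame: the origin (TCP) lies between the finger pads; the fingertips stand 22 mm ahead of it and the grasp point (between the pads) lies 3 mm ahead of it; z points along the fingers, y is the direction in which the jaws open and shut (so a half turn about z gives the same grasp; the last joint's range is limited). The gripper opens to 85 mm and grips with 20 to 120 N. Pads are 22 mm wide; open, the fingers measure 114 mm over their backs; the gripper's body (76 mm by 85 mm) begins 54 mm behind the grasp point. The pads swing forward as they close: fully open they stand 13 mm farther back than shut.
Start: joints at [1.199, 0.477, 0.022, 1.555, -0.011, 1.109, -0.083], TCP at [0.176, -0.652, 0.253] pointing down, gripper open.
Joint ranges: [-2.96, 2.96], [-0.34, 2.1], [-1.41, 1.46], [0.24, 2.44], [-1.37, 4.51], [0.17, 1.92], [-2.96, 2.96]. Speed limits (rad/s): [2.39, 2.39, 3.14, 3.14, 3.14, 3.14, 3.14].

INTERFACE

Orientations are given as a unit quaternion [w, x, y, z].
In Python, from station import bot gives the robot as it stands. The module is installed in compiled form; this text tells all that it offers.
- The arm moves only by the tool drive_tool, never from a script. Its argument "series" is one flat list of numbers, 7 for each row, row after row: the opening, from -1 (shut) to 1 (fully open), then the shift along the tool's x, y, z in mm, then the turn, a rotation vector about the tool's x, y, z in rad. In form: [jaw, x, y, z, wx, wy, wz, jaw, x, y, z, wx, wy, wz, ...]. A call has 1 to 12 rows; each row shifts and turns the commanded pose from where the row before left it, along the tool's axes as they then stand; what a row does not reach is not made up. A row lasts 1/8 s, in which the tool goes at most 62.5 mm and 10.7 degrees, less where a joint would pass 70% of its speed; a pose out of reach is approached as far as the arm can. A call with a gripper value outside its range is refused whole. The fingers move at their own pace and stop on an object; "force" is the grip in N (left out, the last holds). Time passes only in rows, so rows that do not move let the fingers close. It gives the time, the measured TCP pose, the force and the opening at its end, in the units of the state.
- bot.get_obs(): the state, without advancing time (a new reading comes with each control period).
- bot.read_camera(name): name is "scene" or "side" or "wrist"; returns a dict with "pixels" (400x640x3 uint8, blue, green, red), "camera_matrix" (3x3 intrinsics, pixels), "rvec" (rotation vector, rad) and "tvec" (3), from world to camera coordinates, as OpenCV has them. Camera axes: x right, y down, z forward; pixel columns grow to the right and rows downward; lengths in m; the calibration is good to about 2 mm. A picture is of the moment at which its call begins. There is no depth.
- bot.hand_in(): hands the job in, once; it reports no verdict.
The state is a dict: "t": time; "q": joint angles; "joint_vel": joint speeds; "joint_torque": joint torques, N m; "eef_pos": TCP position; "tool_rot": TCP orientation; "contact_force": force on the tool from outside, world axes, zero at the start; "torque": the same for the moment, N m; "gripper_width": opening from 0.0 (shut) to 1.0 (fully open).
Only numpy, scipy, OpenCV 4.12 (cv2) and the standard library are available. Lean on these libraries where they do the work, as an engineer would, in place of code of your own. Each camera call takes 0.05 s, during which the arm holds its last target. There are 200 camera calls.

## Working session

There is one attempt and no reset: what is moved stays moved. The work goes in short steps, Python scripts to look and compute and a tool call to move; the robot and the scene stay as the last step left them, time stands still between calls to the robot, and variables do not carry over. Pictures are saved under pics/ and viewed, about 8 in all and at most 12, crops included, and the job is handed in when it is done.

Besides the shell and the picture viewer there is one more tool, called after "Request:" as name(argument=value, ...) on one line, values as JSON. drive_tool: Moves the arm, as the interface text tells. Its arguments: {"type":"object","properties":{"series":{"type":"array"},"force":{"type":"number"}},"required":["series"]}

```bash
mkdir -p pics
cat > h.py <<'E'
import numpy as np, cv2
from scipy.spatial.transform import Rotation as R
from station import bot
def cam(n,save=None):
    c=bot.read_camera(n)
    if save: cv2.imwrite(save,c['pixels'])
    np.savez(f'cam_{n}.npz',**c); return c
def ray(c,uv):
    Rm=cv2.Rodrigues(np.array(c['rvec'],float))[0]; t=np.array(c['tvec'],float).ravel()
    K=np.array(c['camera_matrix']); d=Rm.T@np.linalg.inv(K)@np.array([uv[0],uv[1],1.]); return -Rm.T@t, d/np.linalg.norm(d)
def onz(c,uv,z):
    o,d=ray(c,uv); return o+d*(z-o[2])/d[2]
def tri(obs):
    A=np.zeros((3,3));b=np.zeros(3);L=[]
    for c,uv in obs:
        o,d=ray(c,uv);P=np.eye(3)-np.outer(d,d);A+=P;b+=P@o;L.append((o,P))
    x=np.linalg.solve(A,b); return x,[np.linalg.norm(P@(x-o)) for o,P in L]
def proj(c,p):
    return cv2.projectPoints(np.array(p,float).reshape(-1,3),np.array(c['rvec'],float),np.array(c['tvec'],float),np.array(c['camera_matrix']),None)[0].reshape(-1,2)
def ld(n): return dict(np.load(f'cam_{n}.npz'))
def crop(c,x0,y0,x1,y1,s,f): cv2.imwrite(f,cv2.resize(c['pixels'][y0:y1,x0:x1],None,fx=s,fy=s,interpolation=cv2.INTER_CUBIC))
E
python3 - <<'E'
from h import *
for n in('scene','side','wrist'):
    c=cam(n,f'pics/{n}0.png'); print(n,ray(c,(320,200)))
o=bot.get_obs(); print(o)
E
```

```text
scene (array([ 1.75431909, -0.25834846,  0.89151589]), array([-0.82652992,  0.17775331, -0.53408993]))
side (array([0.36313431, 0.71526088, 1.3178824 ]), array([ 0.17288419, -0.50673772, -0.84458744]))
wrist (array([ 0.24837076, -0.63162442,  0.37256302]), array([-0.28179665, -0.07229012, -0.95674698]))
{'t': 0.15, 'q': array([ 1.19891679,  0.47763526,  0.02236221,  1.55618917, -0.01149625,
        1.10931909, -0.08311624]), 'joint_vel': array([ 6.66541312e-05, -1.48310936e-03,  1.81215250e-04, -3.86988272e-03,
       -5.18046946e-04, -7.33484679e-04,  4.57936984e-04]), 'joint_torque': array([ 2.64227972e-03, -5.96925116e+01,  1.61015879e+00, -2.81490129e+01,
        1.26305904e-02,  6.58480567e-03, -1.90685057e-05]), 'eef_pos': array([ 0.17587161, -0.65125326,  0.25254741]), 'tool_rot': array([-6.95647808e-04,  9.91315566e-01,  1.31502630e-01, -1.48043559e-04]), 'contact_force': array([0.61432409, 0.34340576, 0.29050593]), 'torque': array([0.02890288, 0.00717008, 0.07621539]), 'gripper_width': 0.9981287181956127}
```

```bash
python3 -c "
import cv2,numpy as np
a=[cv2.imread(f'pics/{n}0.png') for n in('scene','side')]
print(a[0].shape)"
```

```text
(400, 640, 3)
```

View pics/scene0.png

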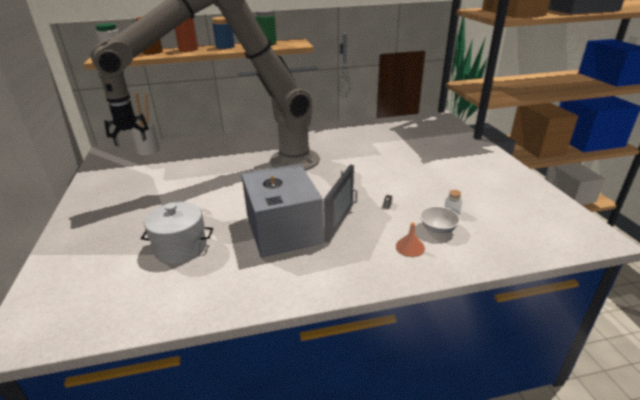

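View pics/side0.png

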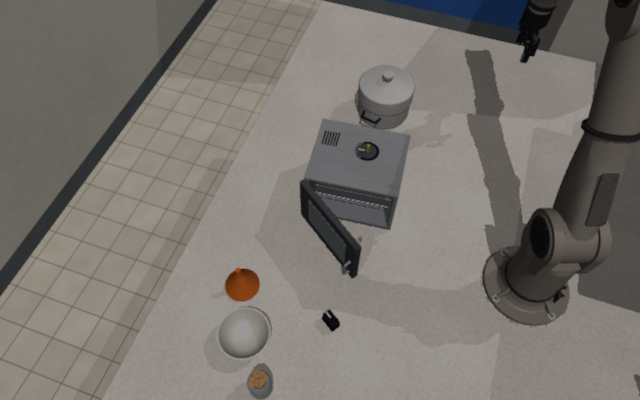

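The scene picture shows the oven near (285,210), its door ajar to the right, with the free end near (352,170). The knob is at (388,201), the pot at (178,232). In the side view the knob is at (331,320), the shaft at (368,149) and the door's free end at (353,272). I'll enlarge both.

Run:
```python
from h import *
crop(ld('scene'),235,155,405,255,4.7,'pics/sc.png'); crop(ld('side'),290,110,420,340,2.6,'pics/x.png')
a=cv2.imread('pics/x.png'); b=ld('side')['pixels']
r=lambda x0,y0,x1,y1,s:cv2.resize(b[y0:y1,x0:x1],None,fx=s,fy=s,interpolation=cv2.INTER_CUBIC)
L=r(295,115,415,235,5); T=r(315,235,365,285,4); B=r(310,300,350,340,5)
im=np.zeros((600,800,3),np.uint8); im[:,:600]=L; im[:200,600:]=T; im[200:400,600:]=B
s=ld('scene')['pixels']; im[400:,600:]=cv2.resize(s[180:220,370:410],(200,200),interpolation=cv2.INTER_CUBIC)
cv2.imwrite('pics/sd.png',im)
```

```text
(no output)
```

View pics/sc.png

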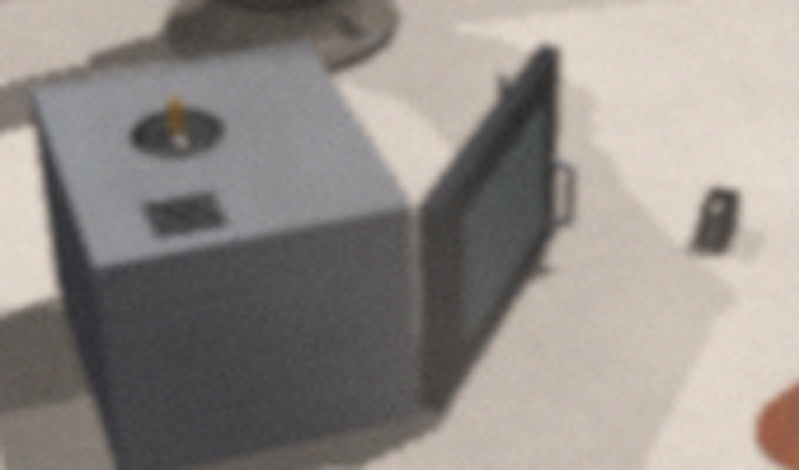

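View pics/sd.png

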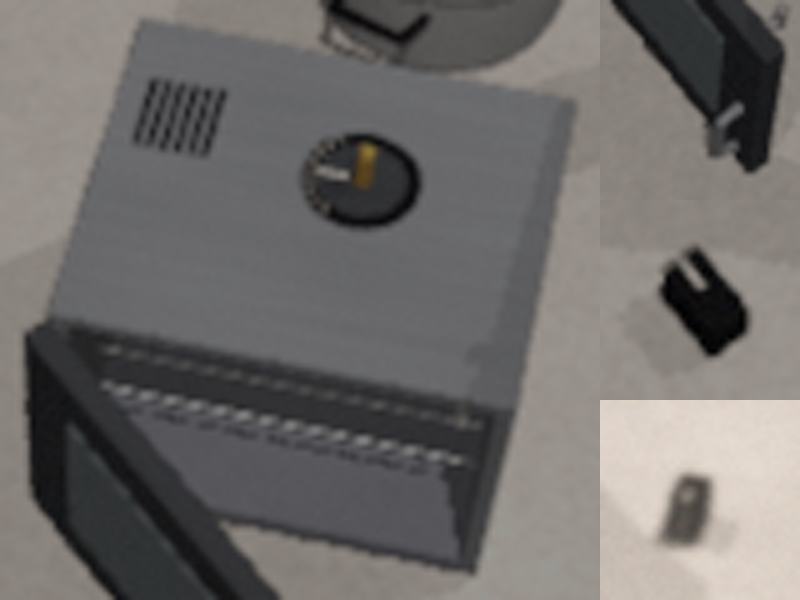

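```bash
cat > fit.py <<'E'
from h import *
from scipy.optimize import least_squares
S,D=ld('scene'),ld('side')
fs=lambda p,o,s:(np.array(p)+.5)/s-.5+np.array(o)
loc=np.array([[.13,-.11,.19],[-.13,-.11,.19],[-.13,.11,.19],[.13,.11,.19]])
sd=[fs(p,(295,115),5) for p in[(140,18),(575,100),(512,408),(48,322)]]
sc=[fs(p,(235,155),4.7) for p in[(98,268),(35,92),(315,45),(410,205)]]
for a,b,l in zip(sc,sd,loc): print('tri',tri([(S,a),(D,b)]))
def W(v,l): return R.from_euler('z',v[2]).apply(l)+[v[0],v[1],v[3] if len(v)>3 else 0]
r=least_squares(lambda v:np.concatenate([(proj(S,W(v,loc))-sc).ravel(),(proj(D,W(v,loc))-sd).ravel()]),[.7,-.2,0,0])
v=r.x; print('oven x y yaw dz',v,'rms',np.sqrt(np.mean(r.fun**2)))
tip=tri([(S,fs((175,97),(235,155),4.7)),(D,fs((369,145),(295,115),5))]);print('tip',tip,'exp',W(v,[-.02,-.02,.218]))
# white line: inner/outer ends on the disc
for c,o,s,ps in((D,(295,115),5,[(348,176),(316,172)]),(S,(235,155),4.7,[(178,132),(182,146)])):
    print('line',[onz(c,fs(p,o,s),.19) for p in ps])
# knob top, side crop B (origin 310,300 scale 5, offset 600,200)
f=lambda p:fs(np.array(p)-[600,200],(310,300),5)
g=lambda p:fs(np.array(p)-[600,400],(370,180),5)
kc=[f(p) for p in[(665,280),(697,246),(748,305),(715,340)]]
for p in kc: print('knobtop',onz(D,p,.036))
print('line ends',onz(D,f((682,256)),.036),onz(D,f((700,284)),.036))
# door
wh=W(v,[.13,.11,.188]); 
def door(th,l): return W(v,R.from_euler('z',-th).apply(l)+[.13,.11,.188])
for th in np.arange(.4,1.6,.2): print('th',round(th,2),[np.round(proj(c,door(th,[[-.256,0,0],[-.256,.018,0],[-.256,.018,-.176]])),1).tolist() for c in(S,D)])
E
python3 fit.py
```

```text
tri (array([ 0.6815994 , -0.23107212,  0.19022255]), [np.float64(0.0017433659726639734), np.float64(0.0017433659726640075)])
tri (array([ 0.42522149, -0.25586449,  0.18887068]), [np.float64(0.0031263806482618585), np.float64(0.0031263806482618615)])
tri (array([ 0.40634502, -0.03739718,  0.18968463]), [np.float64(0.0036053887633493834), np.float64(0.0036053887633494463)])
tri (array([ 0.65696039, -0.01462699,  0.18693018]), [np.float64(0.0017614178338080822), np.float64(0.0017614178338081112)])
oven x y yaw dz [ 0.54225965 -0.13530843  0.09727493 -0.00111567] rms 0.8550577888657889
tip (array([ 0.52302129, -0.15857556,  0.22211417]), [np.float64(0.002294911111748809), np.float64(0.0022949111117487033)]) exp [ 0.52429664 -0.15715631  0.21688433]
line [array([ 0.53192591, -0.161563  ,  0.19      ]), array([ 0.54980467, -0.1582303 ,  0.19      ])]
line [array([ 0.52020119, -0.15672616,  0.19      ]), array([ 0.54100003, -0.15652202,  0.19      ])]
knobtop [0.50042179 0.28220631 0.036     ]
knobtop [0.49057295 0.25908633 0.036     ]
knobtop [0.45519191 0.28055823 0.036     ]
knobtop [0.4
[... 166 characters left out ...]
], [[382.1, 227.8], [378.3, 232.8], [372.0, 262.6]]]
th 0.6 [[[341.7, 163.2], [346.5, 163.7], [345.9, 204.0]], [[369.5, 240.9], [364.4, 245.1], [359.4, 274.0]]]
th 0.8 [[[355.0, 165.3], [359.6, 166.3], [358.2, 206.9]], [[353.6, 251.6], [347.4, 254.9], [344.2, 283.1]]]
th 1.0 [[[367.5, 168.7], [371.8, 170.1], [369.7, 211.2]], [[335.0, 259.4], [328.1, 261.5], [326.9, 289.2]]]
th 1.2 [[[378.9, 173.3], [382.7, 175.1], [379.9, 216.8]], [[314.8, 263.6], [307.5, 264.5], [308.5, 292.0]]]
th 1.4 [[[388.8, 179.1], [392.0, 181.3], [388.5, 223.7]], [[294.0, 264.2], [286.6, 263.7], [289.8, 291.3]]]
th 1.6 [[[396.7, 186.0], [399.1, 188.6], [395.1, 231.7]], [[273.5, 261.0], [266.6, 259.2], [271.9, 287.1]]]
```

Checks agree: the oven top triangulates to 189 mm, the door is at about 0.65 rad, and the knob top measures about 44 x 25 mm at a yaw near -0.58. I'll rise, close the jaws and go round to outside the door.

Request:
drive_tool(series=[-1,0,0,-40,0,0,0.132,-1,0,0,-40,0,0,0.132,-1,53,-29,0,0,0,0,-1,53,-29,0,0,0,0,-1,53,-29,0,0,0,0,-1,53,-29,0,0,0,0,-1,53,-29,0,0,0,0,-1,53,-29,0,0,0,0,-1,56,-29,0,0,0,0,-1,0,-58,0,0,0,0,-1,0,-58,0,0,0,0,-1,0,-58,0,0,0,0], force=40)

```text
t: 1.65
eef_pos: [0.5495, -0.273, 0.3328]
tool_rot: [-0.0, 1.0, 0.0, -0.0]
contact_force: [0.8, 0.5, 1.6]
gripper_width: 0.002
```

Request:
drive_tool(series=[-1,0,-58,0,0,0,0,-1,0,-58,0,0,0,0,-1,0,-58,0,0,0,0,-1,0,-58,0,0,0,0,-1,0,-58,0,0,0,0,-1,0,-58,0,0,0,0,-1,0,-58,0,0,0,0,-1,0,-40,0,0,0,0,-1,0,0,0,0,0,0])

```text
t: 2.78
eef_pos: [0.5486, 0.1753, 0.333]
tool_rot: [-0.001, 1.0, 0.003, -0.0]
contact_force: [0.2, -1.6, -0.3]
gripper_width: -0.002
```

Run:
```python
from h import *
o=bot.get_obs(); print(o['t'],o['eef_pos'],o['tool_rot'],o['contact_force'])
cam('side'); cam('scene')
crop(ld('side'),290,110,450,300,3,'pics/s1.png')
```

```text
2.775 [0.54857621 0.17533761 0.33301775] [-8.47151408e-04  9.99994111e-01  3.29854734e-03 -4.25212448e-04] [ 0.1759389  -1.57560589 -0.25324011]
```

View pics/s1.png

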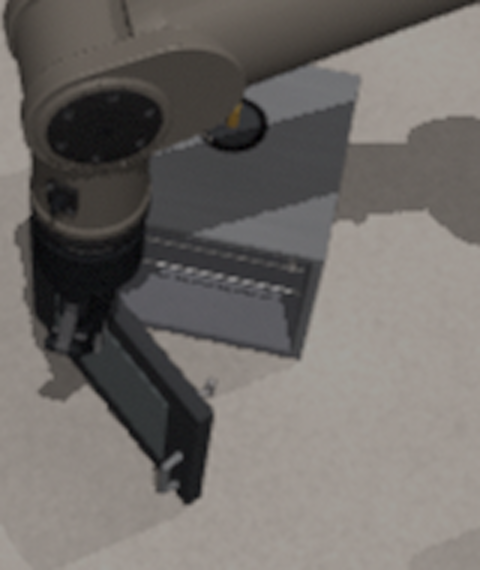

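The view shows the oven door still ajar, with its free end near crop (195,450), and the closed gripper above and outside it. Next I go down and push.

Request:
drive_tool(series=[-1,0,0,60,0,0,0,-1,0,0,60,0,0,0,-1,0,0,60,0,0,0,-1,-8,24,0,0,0,0,-1,-8,24,0,0,0,0,-1,-8,24,0,0,0,0,-1,-8,24,0,0,0,0,-1,-8,24,0,0,0,0,-1,-8,20,0,0,0,0,-1,0,0,0,0,0,0])

```text
t: 4.12
eef_pos: [0.5023, 0.0279, 0.1557]
tool_rot: [0.001, 1.0, -0.003, 0.002]
contact_force: [0.3, 0.5, 0.6]
gripper_width: -0.002
```

Request:
drive_tool(series=[-1,0,10,0,0,0,0,-1,0,5,0,0,0,0])

```text
t: 4.38
eef_pos: [0.5037, 0.0255, 0.1565]
tool_rot: [-0.005, 1.0, 0.004, 0.003]
contact_force: [-5.8, 34.0, 16.2]
gripper_width: 0.002
```

Request:
drive_tool(series=[-1,0,-8,0,0,0,0])

```text
t: 4.5
eef_pos: [0.5033, 0.0269, 0.1555]
tool_rot: [-0.001, 1.0, 0.002, 0.002]
contact_force: [0.4, -0.9, 0.6]
gripper_width: 0.0
```

Run:
```python
from h import *
o=bot.get_obs(); print(o['t'],o['eef_pos'],o['contact_force'])
c=cam('scene'); d=cam('side')
a=cv2.resize(c['pixels'][120:260,225:365],(600,600),interpolation=cv2.INTER_CUBIC)
b=cv2.resize(d['pixels'][110:270,300:420],(200,267),interpolation=cv2.INTER_CUBIC)
im=np.zeros((600,800,3),np.uint8); im[:,:600]=a; im[:267,600:]=b; cv2.imwrite('pics/s2.png',im)
```

```text
4.5 [0.50334179 0.02687934 0.15552849] [ 0.37640776 -0.92069218  0.58759691]
```

View pics/s2.png

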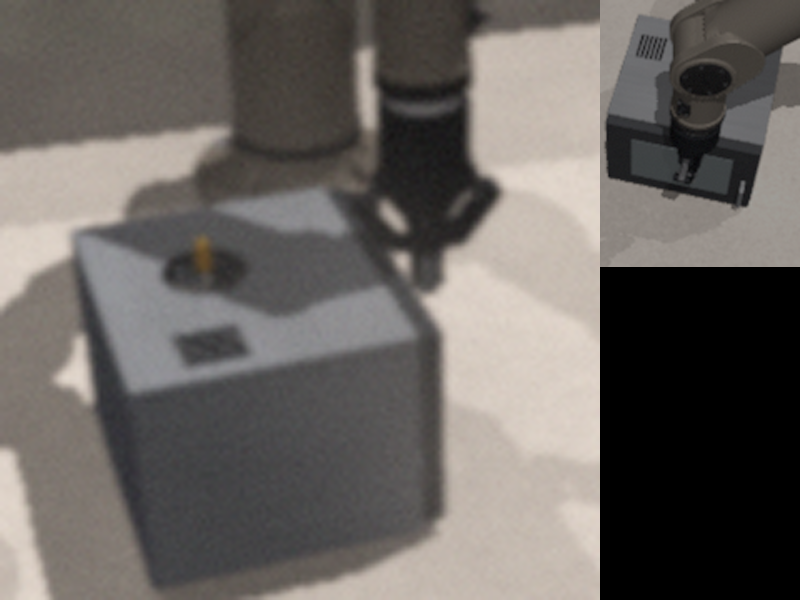

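The oven's door looks shut. The closed gripper's linkage, bulging at crop (370,210), touched the door's top edge, so I won't push that way again. I'll check the door angle against the model.

```bash
cat > dc.py <<'E'
from h import *
import sys
v=[.5422596,-.1353084,.09727]
def W(l): return R.from_euler('z',v[2]).apply(l)+[v[0],v[1],0]
def door(th,l): return W(R.from_euler('z',-th).apply(l)+[.13,.11,.188])
def panel(c,x0,y0,x1,y1,s,th):
    a=cv2.resize(c['pixels'][y0:y1,x0:x1],None,fx=s,fy=s,interpolation=cv2.INTER_CUBIC)
    for t,col in th:
        p=proj(c,door(t,[[0,.018,0],[-.256,.018,0],[-.256,.018,-.176],[0,.018,-.176]]))
        cv2.polylines(a,[((p-[x0,y0]+.5)*s-.5).astype(int)],False,col,1)
    return a
d,c=ld('side'),ld('scene')
T=[(0,(0,255,0)),(.06,(0,0,255))]
im=np.zeros((600,800,3),np.uint8)
a=panel(d,290,160,410,240,6,T)[:480,:720]; im[:480,:720]=a
cv2.imwrite('pics/dc.png',im[:480,:720])
E
python3 dc.py
```

```text
(no output)
```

View pics/dc.png

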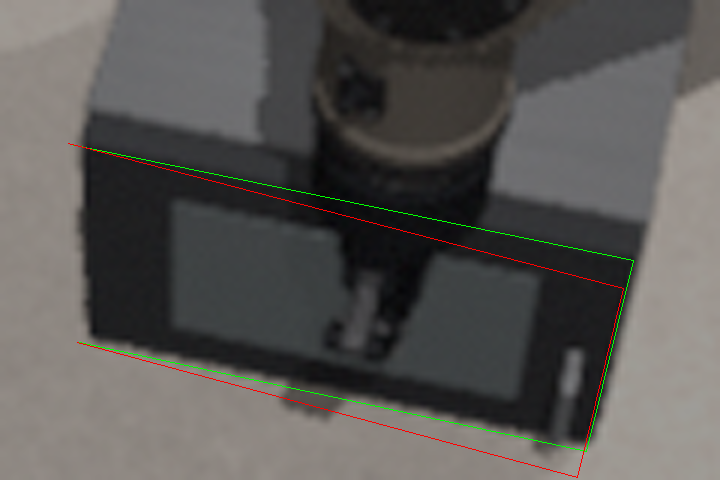

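The door's bottom edge, crop (90,335) to (585,445), is parallel to the shut model (green) and not to the 0.06 rad one, so the door is latched. On to the knob.

Request:
drive_tool(series=[-1,0,-40,0,0,0,0,1,-6,-53,0,0,0,0,1,-6,-53,0,0,0,0,1,-6,-53,0,0,0,0,1,-6,-53,0,0,0,0,1,0,0,0,0,0,0.145,1,0,0,0,0,0,0.145,1,0,0,0,0,0,0.145,1,0,0,0,0,0,0.145,1,0,0,0,0,0,0])

```text
t: 5.85
eef_pos: [0.4783, 0.2753, 0.1536]
tool_rot: [0.0, 0.958, -0.286, 0.0]
contact_force: [-0.8, 0.7, 1.0]
gripper_width: 1.001
```

Run:
```python
from h import *
o=bot.get_obs(); print(o['t'],o['eef_pos'],o['tool_rot'],o['contact_force'])
c=cam('wrist'); s=cam('side'); sc=cam('scene')
p=proj(c,[.478,.2815,.036])[0]; q=proj(s,[.52,-.157,.2])[0].astype(int); k=proj(sc,[.52,-.157,.2])[0].astype(int); print(p,q,k)
im=np.zeros((600,800,3),np.uint8)
im[:400,:640]=c['pixels']
f=lambda c,q,r,w:cv2.resize(c['pixels'][q[1]-r:q[1]+r,q[0]-r:q[0]+r],(w,w),interpolation=cv2.INTER_CUBIC)
im[400:,:200]=f(s,q,16,200); im[400:,200:400]=f(sc,k,16,200)
cv2.imwrite('pics/w1.png',im)
```

```text
5.85 [0.4782553  0.27532588 0.15362983] [ 3.06295730e-04  9.58294380e-01 -2.85782407e-01  4.50281259e-04] [-0.78685613  0.66873301  1.03273315]
[313.2201966  208.12962051] [368 149] [272 180]
```

View pics/w1.png

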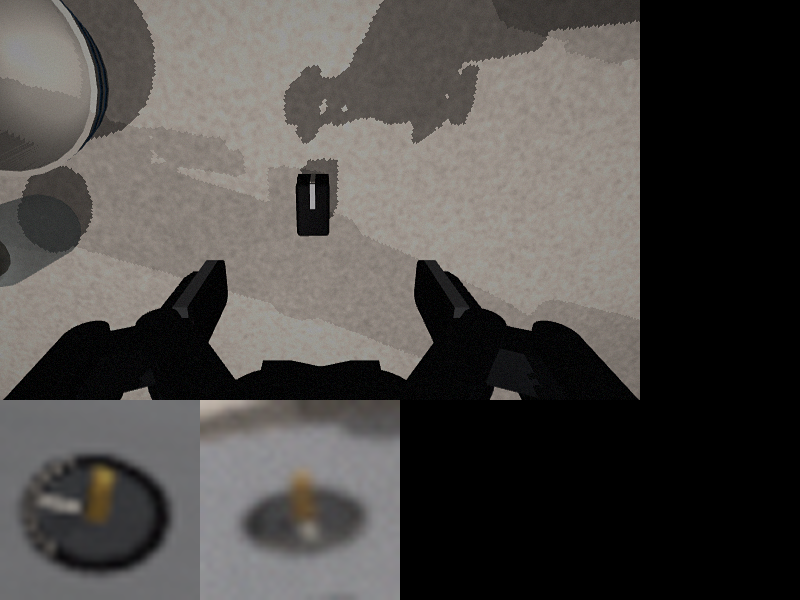

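The wrist view shows the knob's top centred at (313,209), aligned upright with the tool, against a prediction of (313,208). So its centre is (0.478, 0.281) with its top at z 0.036 and yaw -0.58, pointer towards tool +x. I'll grasp it now.

Request:
drive_tool(series=[1,-3,-5,20,0,0,0,1,0,0,50,0,0,0,1,0,0,43,0,0,0,1,0,0,10,0,0,0,1,0,0,0,0,0,0,-1,0,0,0,0,0,0,-1,0,0,0,0,0,0,-1,0,0,0,0,0,0,-1,0,0,0,0,0,0,-1,0,0,0,0,0,0], force=80)

```text
t: 7.25
eef_pos: [0.4786, 0.2822, 0.0313]
tool_rot: [-0.001, 0.958, -0.286, 0.001]
contact_force: [-1.1, -0.4, 7.5]
gripper_width: 0.293
```

Request:
drive_tool(series=[-1,0,0,-50,0,0,0,-1,0,0,-62,0,0,0,-1,0,0,-62,0,0,0,-1,0,0,-62,0,0,0,-1,0,0,-62,0,0,0,-1,0,0,0,0,0,-0.1525,-1,0,0,0,0,0,-0.1525,-1,0,0,0,0,0,-0.1525,-1,0,0,0,0,0,-0.1525])

```text
t: 8.38
eef_pos: [0.4776, 0.2816, 0.3282]
tool_rot: [0.0, 1.0, 0.017, -0.0]
contact_force: [-0.5, -0.6, -0.3]
gripper_width: 0.285
```

Request:
drive_tool(series=[-1,4,55,0,0,0,0,-1,4,55,0,0,0,0,-1,4,55,0,0,0,0,-1,4,55,0,0,0,0,-1,4,55,0,0,0,0,-1,4,55,0,0,0,0,-1,4,55,0,0,0,0,-1,4,55,0,0,0,0,-1,0,0,0,0,0,0])

```text
t: 9.5
eef_pos: [0.522, -0.1624, 0.3281]
tool_rot: [0.001, 1.0, 0.011, -0.0]
contact_force: [0.5, 1.3, -0.6]
gripper_width: 0.287
```

Run:
```python
from h import *
s,sc=ld('side'),ld('scene')
fs=lambda p,o:(np.array(p)+.5)/6.25-.5+np.array(o)-16
for c,o,ps in((s,(368,149),[(38,100),(80,107),(95,113)]),(sc,(272,180),[(108,133),(103,117)])):
    print([onz(c,fs(p,o),.19) for p in ps])
o=bot.get_obs(); print(o['t'],o['eef_pos'],o['tool_rot'],o['contact_force'],o['gripper_width'])
c=cam('wrist'); np.savez('w2.npz',**c); p=proj(c,[[.5235,-.157,.218],[.5235,-.157,.19]]); print(p)
x,y=p[0].astype(int)
im=np.zeros((600,800,3),np.uint8); 
im[:250,:400]=cv2.resize(c['pixels'],(400,250),interpolation=cv2.INTER_AREA)
x0,y0=min(max(x-50,0),540),min(max(y-50,0),300); print(x0,y0)
im[:,200:]=cv2.resize(c['pixels'][y0:y0+100,x0:x0+100],(600,600),interpolation=cv2.INTER_CUBIC)
im[:200,:200]=0; im[:125,:200]=cv2.resize(c['pixels'],(200,125),interpolation=cv2.INTER_AREA)
im[125:,:200]=0
kk=c['pixels'][250:400,220:420]; im[300:450,0:200]=kk
cv2.imwrite('pics/w2.png',im)
```

```text
[array([ 0.55061843, -0.15953646,  0.19      ]), array([ 0.53154879, -0.16207639,  0.19      ]), array([ 0.52418407, -0.16106437,  0.19      ])]
[array([ 0.53518538, -0.15735798,  0.19      ]), array([ 0.51715816, -0.15776974,  0.19      ])]
9.5 [ 0.52199329 -0.16244236  0.32809588] [ 1.01323958e-03  9.99942629e-01  1.06577475e-02 -3.54010866e-04] [ 0.45196202  1.27727879 -0.57105139] 0.2868423147017187
[[313.07922678 204.27796483]
 [313.76920077 194.01825302]]
263 154
```

View pics/w2.png

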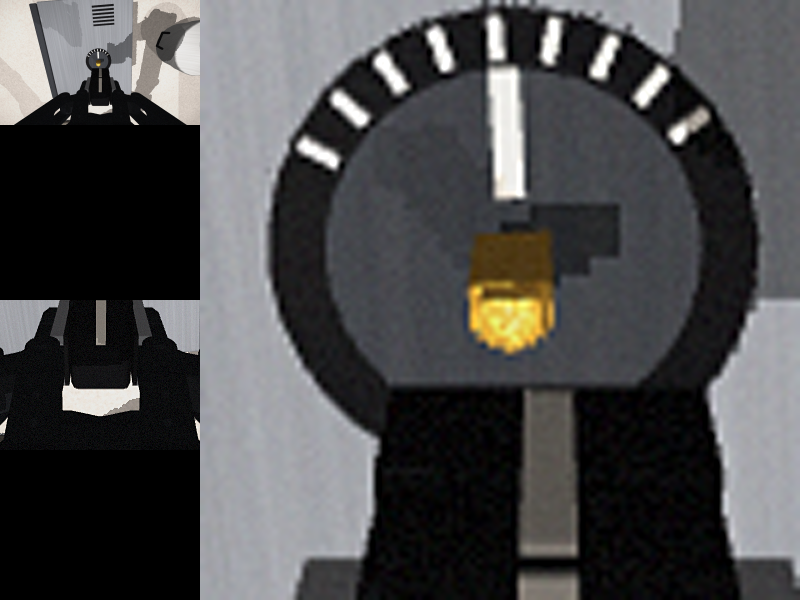

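The wrist view shows the selector's white line from crop (510,197) out to (503,68) and the brass tip centred near (511,320). The held knob's front lower edge is at y 387, x 386 to 712, and its top edge near y 560. I'll work these out.

Run:
```python
from h import *
c=dict(np.load('w2.npz')); D=ld('side')
o=bot.get_obs(); T=o['eef_pos']; q=o['tool_rot']; Rt=R.from_quat([q[1],q[2],q[3],q[0]]); print(T,'tool x yaw',np.arctan2(*Rt.apply([1,0,0])[[1,0]]))
px=lambda p:((np.array(p)-[200,0])+.5)/6-.5+[263,154]
a,b=onz(c,px((510,197)),.19),onz(c,px((503,68)),.19); print('line',a,b,'ang',np.arctan2(b[1]-a[1],b[0]-a[0]))
tip=onz(c,px((511,320)),.218); print('tip@.218',tip)
fs=lambda p,o,s:(np.array(p)+.5)/s-.5+np.array(o)
print('tri',tri([(c,px((511,320))),(D,fs((369,145),(295,115),5))]))
l,r=onz(c,px((270,240)),.19),onz(c,px((758,240)),.19); print('disc',l,r,(l+r)/2)
n=(a-b)/np.linalg.norm(a-b); print('line extended 17mm?',a, b)
for z in(.0313,-.0047): print('knob edge pred',((proj(c,T+Rt.apply([[.022,.013,z],[.022,-.013,z],[.022,0,z]]))-[263,154]+.5)*6-.5+[200,0]).round())
d=Rt.inv().apply(np.array([tip[0],tip[1],T[2]])-T)*1000; print('shift tool mm',d)
```

```text
[ 0.52239076 -0.15912831  0.32804064] tool x yaw 0.025364603767984793
line [ 0.53002085 -0.15729435  0.19      ] [ 0.54791889 -0.15606395  0.19      ] ang 0.0686372604236287
tip@.218 [ 0.52144532 -0.15803341  0.218     ]
tri (array([ 0.5227618 , -0.15857297,  0.22469673]), [np.float64(0.0009619182623412133), np.float64(0.0009619182623410485)])
disc [ 0.52317185 -0.12420812  0.19      ] [ 0.52461959 -0.1916969   0.19      ] [ 0.52389572 -0.15795251  0.19      ]
line extended 17mm? [ 0.53002085 -0.15729435  0.19      ] [ 0.54791889 -0.15606395  0.19      ]
knob edge pred [[664. 353.]
 [349. 355.]
 [506. 354.]]
knob edge pred [[696. 535.]
 [296. 537.]
 [496. 536.]]
shift tool mm [-9.17363517e-01 -1.11852018e+00  3.92717356e-04]
```

The arm was still settling at that picture. I'll turn the last 0.045 rad, let it rest and look again from there.

Request:
drive_tool(series=[-1,0,0,30,0,0,-0.045,-1,0,0,0,0,0,0,-1,0,0,0,0,0,0,-1,0,0,0,0,0,0])

```text
t: 10.05
eef_pos: [0.5236, -0.1566, 0.2995]
tool_rot: [0.0, 0.999, 0.038, 0.001]
contact_force: [-0.1, 0.3, -0.7]
gripper_width: 0.292
```

Run:
```python
from h import *
def P():
    o=bot.get_obs(); q=o['tool_rot']; print(o['t'],o['eef_pos'],np.arctan2(*R.from_quat([q[1],q[2],q[3],q[0]]).apply([1,0,0])[[1,0]]),o['contact_force']); return o
P(); c=cam('wrist'); o=P()
np.savez('w3.npz',T=o['eef_pos'],q=o['tool_rot'],**c)
x,y=proj(c,[.522,-.158,.218])[0].astype(int); x0,y0=x-50,y-50; print(x0,y0)
cv2.imwrite('pics/w3.png',cv2.resize(c['pixels'][y0:y0+100,x0:x0+100],(600,600),interpolation=cv2.INTER_CUBIC))
```

```text
10.05 [ 0.52364075 -0.15663702  0.2994693 ] 0.07507032837493795 [-0.13958179  0.31091688 -0.70641538]
10.1 [ 0.52357542 -0.15677829  0.29938024] 0.07494614594209105 [-1.59132169 -0.16491669 -0.13359491]
272 172
```

View pics/w3.png

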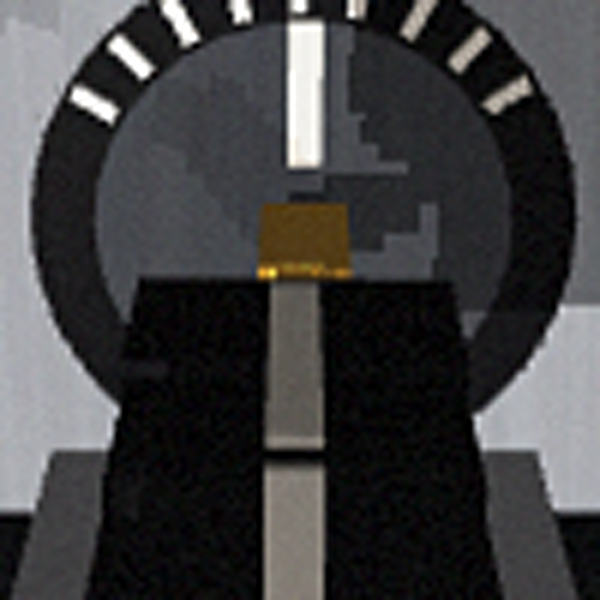

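The tool and line are now parallel: the white line runs from (306,20) to (305,166), the shaft flat's base is at (306,203) and the shoulder at y 268. The knob's front lower edge runs from (138,281) to (453,281), its upper edge near y 452.

Run:
```python
from h import *
c=dict(np.load('w3.npz')); T=c['T']; q=c['q']; Rt=R.from_quat([q[1],q[2],q[3],q[0]])
px=lambda p:(np.array(p)+.5)/6-.5+[272,172]
t=lambda p:(Rt.inv().apply(p-T)*1000).round(1)
for n,p,z in(('flat base',(306,203),.19),('flat shoulder',(305,268),.2155),('line in',(305,166),.19),('line out',(306,20),.19),('discL',(32,220),.19),('discR',(577,220),.19),
 ('knob botL',(138,281),T[2]-.0313),('knob botR',(453,281),T[2]-.0313),('knob topmid',(294,452),T[2]+.0047)):
    print(n,t(onz(c,px(p),z)))
```

```text
flat base [  1.1   1.3 109.4]
flat shoulder [ 1.7  1.1 83.9]
line in [  5.9   1.2 109.4]
line out [ 24.3   1.2 109.4]
discL [ -1.1 -32.9 109.4]
discR [ -1.1  35.1 109.4]
knob botL [ 19.4 -13.1  31.3]
knob botR [19.5 13.1 31.3]
knob topmid [20.8 -0.2 -4.7]
```

Relative to the knob, the shaft's axis is about +0.3 mm in x and +1.2 mm in y, with the turn matched within a degree. I'll shift 1 mm and go down.

Request:
drive_tool(series=[-1,0,1,15,0,0,0,-1,0,0,20,0,0,0,-1,0,0,10,0,0,0,-1,0,0,0,0,0,0,-1,0,0,3,0,0,0,-1,0,0,3,0,0,0,-1,0,0,3,0,0,0,-1,0,0,3,0,0,0], force=100)

```text
t: 11.1
eef_pos: [0.5238, -0.158, 0.2416]
tool_rot: [0.0, 0.999, 0.037, 0.001]
contact_force: [2.7, 0.2, 1.1]
gripper_width: 0.283
```

Request:
drive_tool(series=[-1,0,0,3,0,0,0,-1,0,0,3,0,0,0,-1,0,0,3,0,0,0,-1,0,0,3,0,0,0,-1,0,0,0,0,0,0])

```text
t: 11.72
eef_pos: [0.5238, -0.158, 0.2297]
tool_rot: [0.0, 0.999, 0.037, 0.001]
contact_force: [4.0, 0.3, 4.0]
gripper_width: 0.283
```

Request:
drive_tool(series=[-1,0.5,0,2,0,0,0,-1,0.5,0,2,0,0,0,-1,0,0,2,0,0,0,-1,0,0,2,0,0,0,-1,0,0,0,0,0,0])

```text
t: 12.35
eef_pos: [0.524, -0.158, 0.2229]
tool_rot: [0.0, 0.999, 0.037, 0.0]
contact_force: [-2.9, 1.7, 17.0]
gripper_width: 0.282
```

Request:
drive_tool(series=[-1,0,0,2,0,0,0,-1,0,0,2,0,0,0,-1,0,0,0,0,0,0])

```text
t: 12.72
eef_pos: [0.5245, -0.1582, 0.2222]
tool_rot: [0.0, 0.999, 0.037, 0.001]
contact_force: [-11.9, 4.1, 40.4]
gripper_width: 0.289
```

The hard stop is reached: the force jumps and the underside is at 191 mm against 192 expected. I'll ease the push to about 25 N and verify.

Request:
drive_tool(series=[-1,-0.5,0,-1.5,0,0,0,-1,0,0,0,0,0,0,-1,0,0,0,0,0,0,-1,0,0,0,0,0,0])

```text
t: 13.22
eef_pos: [0.5242, -0.1581, 0.2226]
tool_rot: [0.0, 0.999, 0.037, 0.001]
contact_force: [-7.4, 3.2, 30.3]
gripper_width: 0.287
```

Run:
```python
from h import *
o=bot.get_obs(); print(o['t'],o['eef_pos'],o['contact_force'],o['torque'],o['gripper_width'])
c=cam('wrist'); s=cam('side'); sc=cam('scene')
im=np.zeros((600,800,3),np.uint8)
im[:250,:400]=cv2.resize(c['pixels'],(400,250),interpolation=cv2.INTER_AREA)
im[250:600,:400]=cv2.resize(s['pixels'][110:250,290:450],(400,350),interpolation=cv2.INTER_CUBIC)
im[:,400:]=cv2.resize(sc['pixels'][120:255,225:315],(400,600),interpolation=cv2.INTER_CUBIC)
cv2.imwrite('pics/f.png',im)
```

```text
13.225 [ 0.52422016 -0.15813412  0.22256411] [-7.3554002   3.23615056 30.25694061] [ 0.65590534  1.4346498  -0.00575315] 0.28692100515846786
```

View pics/f.png

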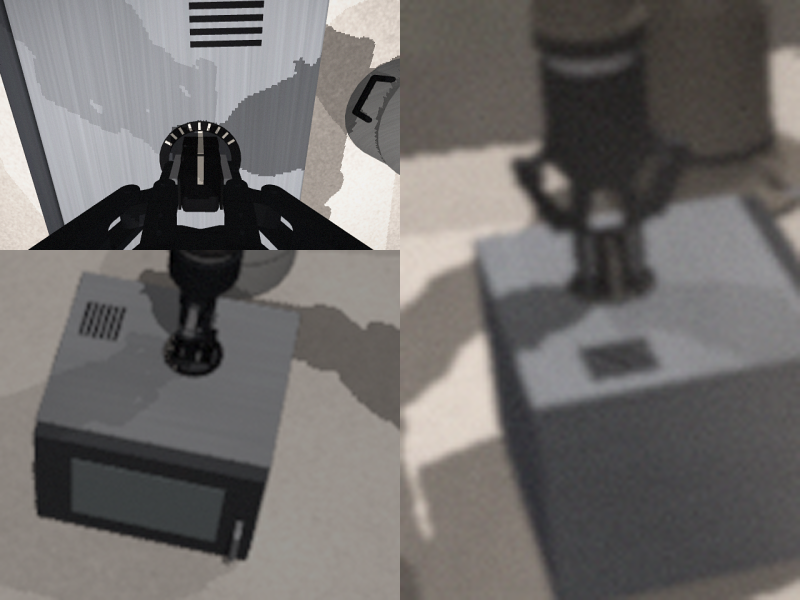

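The final picture shows the door flush and shut in the side panel. The knob is gripped down on the disc at wrist panel (200,165), its pointer in line with the selector's direction. The push is steady at 30 N, well above the 10 N spring, so I'm handing in.

```bash
python3 -c "
from station import bot
print(bot.hand_in())"
```

```text
the job is handed in; nothing more can be done
None
```

The door is shut, and the knob is on the D-shaft, still gripped and held pressed in. I handed the job in at about 13.2 s; `hand_in` gave no verdict.

- **Door:** The outline in the side view lines up with the shut position rather than the 0.06 rad one, and the last picture still shows it flush. I inferred the click from that; nothing reads the catch directly.
- **Knob:** It was turned to within about 1° of the flat and slid on with little force. It was pressed to the hard stop, peaking at about 40 N and then easing to a steady 30 N against the 10 N spring. Its underside works out to about 191 mm, against 192 mm for fully in.
- **Bystanders:** I went near none of the pot, bowl, funnel or jar, but did not re-measure their positions.

**Checks that disagreed or came close:**
- **Force on the door:** The closed gripper's side linkage, not the fingertips, pushed the door's top edge. It read about 34 N sideways plus 16 N vertical, roughly 38 N in all and close to the 40 N limit. Readings come only at the end of each move, so a brief higher peak can't be ruled out.
- **Shaft height:** Two-view estimates of the shaft tip came out at 222–225 mm, against 218 mm from the text. I used 218 mm.
- **Side load:** About 8 N of sideways force remains on the knob in the final pose.

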